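# Turn the carving block face up against the bench stop

### The arm

A 7-joint arm with a two-finger parallel gripper is mounted at the origin on the work surface. World frame = base frame: x ahead of the robot, y to its left, z up, the work surface at z = 0. Lengths are in m, angles in degrees, forces in N, time in s.
With the tool pointing down it reaches from about 0.425 to 0.875 m from the base axis. Payload 4.7 kg.
Tool frame: the origin (TCP) lies midway between the tips of the shut fingers; the grasp point (between the pads) lies 19 mm behind it; z points along the fingers, y is the line along which they close (so a half turn about z gives the same grasp; the last joint's range is limited). The gripper opens to 87 mm and grips with 3 to 60 N. Pads are 19 mm wide; open, the fingers measure 117 mm over their backs; the gripper's body (75 mm by 190 mm) begins 51 mm behind the grasp point.
Start: joints at [-64.91, 18.392, -4.016, 83.108, 1.295, 78.541, -3.26], TCP at [0.267, 0.593, 0.223] pointing down, gripper open.
Joint ranges: [-163.93, 163.93], [-17.29, 119.83], [-79.2, 71.16], [3.27, 140.29], [-89.18, 269.18], [5.43, 117.66], [-154.24, 154.24]. Speed limits (degrees/s): [147.25, 147.25, 180, 180, 180, 180, 180].

### API

Orientations are given as [roll, pitch, yaw] about the fixed x, y, z axes, in that order (R = Rz(yaw) Ry(pitch) Rx(roll)).
In Python, from cell import env, viewer, boxes_of, masks_of gives the robot as it stands. The module is installed in compiled form; this text tells all that it offers.
- The arm moves only by the tool apply_moves, never from a script. Its argument "moves" is a list of rows, each a list of 7 numbers: the shift along the tool's x, y, z scaled (see below), then the turn, a rotation vector about the tool's x, y, z scaled (see below), then the opening, from 0 (shut) to 1 (fully open). A call has 1 to 20 rows; each row is the pose to reach, as a shift and turn from the pose commanded when the call began, along the tool's axes at that moment; what a row does not reach only later rows make up. The controller multiplies each number of a shift by 0.2 m and each number of a turn by 1.5 rad. A row lasts 1/10 s, in which the tool goes at most 50 mm and 8.59 degrees, less where a joint would pass 70% of its speed; a pose out of reach is approached as far as the arm can. A call with a number of a shift or a turn outside -1 to 1 is refused whole. A call with a gripper value outside its range is refused whole. The fingers move at their own pace and stop on an object; "grip_force" is the grip in N (left out, the last holds). Time passes only in rows, so rows that repeat a pose let the fingers close. It gives the time, the measured TCP pose, the force, the opening and the grip force at its end, in the units of the state.
- env.get_obs(): the state, without advancing time (a new reading comes with each control period).
- viewer.read_camera(name): name is "side" or "top"; returns the picture (420x560x3 uint8, red, green, blue); there is no depth.
- viewer.get_calibration(name): a dict with "fov_y" (degrees; the focal length in pixels is half the picture's height over the tangent of half this angle, whatever the lens; pixels are square), "cx", "cy" (the principal point, pixels), "position" and "orientation" of the camera in the world. Camera axes: x right, y up, looking along -z (the intrinsics and any distortion apply to the point x, -y, -z); pixel columns grow to the right and rows downward; lengths in m; the calibration is good to about 2 mm. A picture is of the moment at which its call begins. get_calibration takes no time and is no camera call.
- env.sign_off(): hands the job in; it is judged then, once.
Trained networks look in the newest picture that a camera, given by its name, has taken for a name from the list of things; names that differ only in an ending like _2 or _b are one class to them, and where a whole thing is asked for, a point or a joint stands for the part that bears it (a point fixed in the world has none). Each returns a list of dicts, best first, with "conf" (0 to 1); they miss things now and then, are a little off and sometimes report something else, mostly with a low value. They report only what shows in the picture. A call takes as long as a camera call. They do not tell look-alikes from the thing itself.
- boxes_of(camera, target): "location" ([column, row] in pixels, amid what is visible of it).
- masks_of(camera, target): "pixels" (420x560 bool, what is visible of it) and "location" ([column, row] in pixels, amid what is visible of it).
The state is a dict: "time_s": time; "qpos": joint angles; "joint_velocities": joint speeds; "effort": joint torques, N m; "tool_pos": TCP position; "tool_rot": TCP orientation; "force": force on the tool from outside, world axes, zero at the start; "wrist_torque": the same for the moment, N m; "grip_width": finger opening in m; "grasp_force": force on a finger pad.
Only numpy, scipy, OpenCV 4.12 (cv2) and the standard library are available. Lean on these libraries where they do the work, as an engineer would, in place of code of your own. Each camera call takes 0.05 s, during which the arm holds its last target. There are 200 camera calls.

### The job

The half-carved block stands with its carved face towards the robot: tip it over backwards by pushing on it, so that it lies flat on the cork with the rosette facing straight up, and push it along until its head end sits square and snug against the wooden stop at the far edge of the carving board. Only push with the fingers: do not lift or carry the block, do not let it land on its carving, and leave the mallet, the gouge and the oilstone where they are.

Things in the scene. Friction and masses are not known exactly. Their poses are not given: they have to be found in the camera images.
- block: Loose lime-wood block, about 0.75 kg, standing on the board's cork: as it stands 84 mm deep (x), 150 wide (y), 105 tall (z). Origin: centre of its underside. Its -x face, roughly towards the robot, has the rosette, sunk up to 9 mm inside a flat 12 mm margin; other faces are plain. A level push 80 mm or more above the cork tips it; a push below 45 mm slides it, standing or lying (4 to 8 N).
- block_center (a point): Centre of the block, 52.5 mm above its underside as it stands. Tipped about its back lower edge its top front edge first rises 30 mm; it goes over by itself beyond about 39 degrees and lies 84 mm high and 105 mm long, its former underside (block origin at that face's centre) facing back to the robot and its head end (former top) facing the stop.
- head_left (a point): Corner of the block: back face (x +42 mm), +y side (y +75 mm), top (z 105 mm). With the block on its back it is a lower corner, on the cork, of the head end that is to meet the stop.
- head_right (a point): The same corner on the block's -y side.
- board: Carving board screwed to the bench: plywood 360 mm (x) by 340 mm (y), cork-faced, cork surface 22 mm above the bench. Origin: centre of its underside; +x points away from the robot, to the stop: a wooden batten 30 mm thick and 340 mm long on the far edge, rising 28 mm above the cork, its near face 150 mm from the origin.
- stop_face (a point): Middle of the stop's near face where it meets the cork, 22 mm above the bench; axes as the board's (x points into the stop, y along it).
- mallet: Round dark wooden carver's mallet standing on its head beside the board: head 94 mm across and 120 mm high, handle up to 236 mm. Origin: centre of its underside. Leave alone.
- gouge: Carving gouge lying on the bench beside the board: octagonal wooden handle 125 mm long and 24 mm thick along -x from the origin, steel blade 111 mm along +x. Origin: at the ferrule, on the underside. Leave alone.
- oilstone: Grey oilstone in a dark wooden base, 210 x 70 x 32 mm, lying on the bench beside the board. Origin: centre of its underside. Leave alone.
Mind the look-alikes: they are no part of the job. There is more than one size of the block; the job needs the smaller.

How it is judged:
By the outcome, as a careful person would: the job done as asked, in the order asked, and still so for the second after the job is handed in, with the robot touching nothing.
It also fails if it takes over 64 s, if anything falls off the work surface, if the arm or the gripper's body presses on something with over 40 N, if the wrist force passes 120 N, or if a joint passes its speed limit or range.

## Working session

There is one attempt and no reset: what is moved stays moved. The work goes in short steps, Python scripts to look and compute and a tool call to move; the robot and the scene stay as the last step left them, time stands still between calls to the robot, and variables do not carry over. Pictures are saved under pics/ and viewed, at most 10 in all, crops included, and the job is handed in when it is done.

Besides the shell and the picture viewer there is one more tool, called after "Request:" as name(argument=value, ...) on one line, values as JSON. apply_moves: Moves the arm, as the interface text tells. Shifts and turns lie within -1 to 1; 1 stands for 0.2 m of shift or 1.5 rad of turn. Its arguments: {"type":"object","properties":{"moves":{"type":"array","items":{"type":"array","items":{"type":"number","minimum":-1,"maximum":1}}},"grip_force":{"type":"number"}},"required":["moves"]}

```bash
mkdir -p pics
cat > h.py <<'E'
import numpy as np, cv2
from cell import env, viewer, boxes_of, masks_of
from scipy.spatial.transform import Rotation as R
E
python3 - <<'E'
from h import *
a=[]
for c in ("side","top"):
    im=viewer.read_camera(c); cv2.imwrite(f"pics/{c}0.png",im[:,:,::-1]); print(viewer.get_calibration(c))
    for t in ("block","board","mallet","gouge","oilstone","head_left","head_right","stop_face","block_center"):
        print(c,t,[(np.round(b["location"]).tolist(),round(b["conf"],2)) for b in boxes_of(c,t)[:4]])
print(env.get_obs())
E
```

```text
{'fov_y': 42.656620877055, 'cx': 280.1259946586402, 'cy': 203.8086038771822, 'position': array([ 0.40987199, -0.9004129 ,  1.19740644]), 'orientation': array([ 40.17442866,  -0.57819772, -12.29183333])}
side block [([234.0, 119.0], 0.91), ([267.0, 228.0], 0.56)]
side board [([293.0, 246.0], 0.64), ([267.0, 227.0], 0.5)]
side mallet [([299.0, 301.0], 0.83)]
side gouge [([250.0, 172.0], 0.58)]
side oilstone [([286.0, 365.0], 0.76), ([296.0, 246.0], 0.16)]
side head_left [([233.0, 119.0], 0.72)]
side head_right [([271.0, 229.0], 0.94), ([235.0, 120.0], 0.66)]
side stop_face [([296.0, 241.0], 0.72)]
side block_center [([269.0, 229.0], 0.77), ([230.0, 117.0], 0.61)]
{'fov_y': 56.118421322619696, 'cx': 276.2708735604277, 'cy': 210.84554528669113, 'position': array([5.44616559e-01, 4.94542943e-04, 9.29927905e-01]), 'orientation': array([  3.03119255,   0.64590684, -90.09882672])}
top block [([95.0, 226.0], 0.79), ([310.0, 220.0], 0.74)]
top board [([300.0, 188.0], 0.64)]
top mallet [([417.0, 205.0], 0.67)]
top gouge [([189.0, 211.0], 0.92)]
top oilstone []
top head_left [([96.0, 225.0], 0.7
[... 205 characters left out ...]
1.0, 'qpos': array([-64.90846605,  18.39160972,  -4.01610055,  83.10560177,
         1.29647727,  78.54038886,  -3.2609067 ]), 'joint_velocities': array([ 0.02590022, -0.04647341,  0.04277102,  0.01213555,  0.02839153,
       -0.12212141,  0.04173663]), 'effort': array([ 2.51316442e-04, -4.91122413e+01, -4.03200611e-01, -3.12772393e+01,
       -6.36916445e-02,  3.36973532e-02,  2.56493126e-05]), 'tool_pos': array([0.26736677, 0.5925098 , 0.2226072 ]), 'tool_rot': array([1.79992389e+02, 4.04858573e-03, 1.55716606e+02]), 'force': array([ 1.00226856, -0.41296536, -0.70409759]), 'wrist_torque': array([-0.01262278,  0.00406467,  0.06466969]), 'grasp_force': 0.0, 'grip_width': 0.08722790973919778}
```

```bash
python3 -c "
import cv2,numpy as np
a=cv2.imread('pics/side0.png');b=cv2.imread('pics/top0.png')
cv2.imwrite('pics/s.png',a);
c=b[110:310,190:390];cv2.imwrite('pics/c.png',cv2.resize(c,None,fx=3,fy=3,interpolation=2))"
```

```text
(no output)
```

View pics/side0.png

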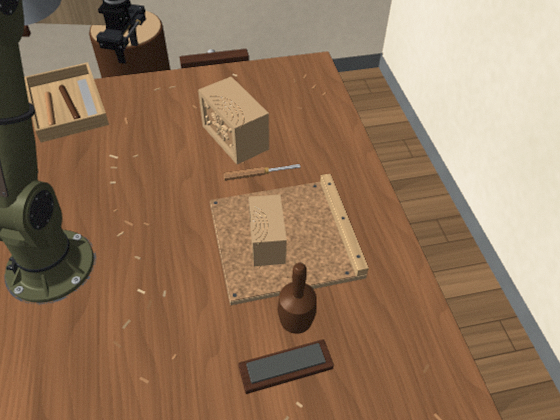

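View pics/top0.png

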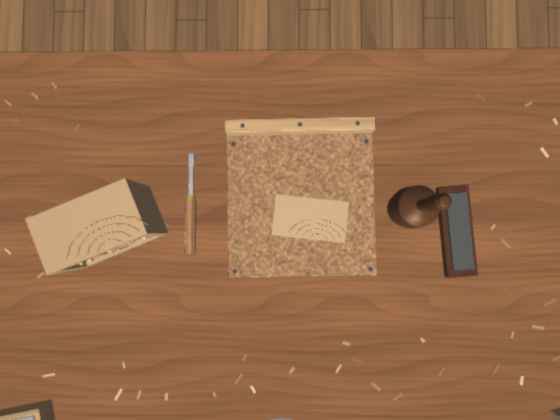

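View pics/c.png

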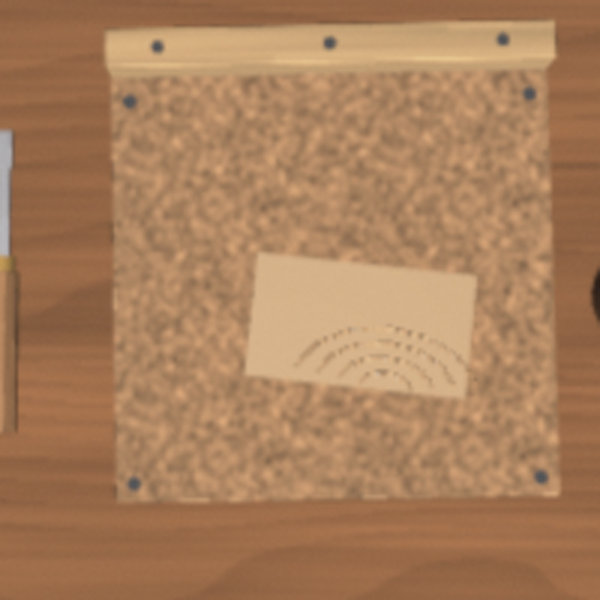

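The pictures show two block-like things. The large block is off the board, at top (95,226) and side (234,119). The small block stands on the cork, at top (310,219) and side (267,228). I choose the small one. The crop confirms it is on the board, turned a few degrees. The stop is at top row ~130.

```bash
cat >> h.py <<'E'
def ray(cam,px,z):
    c=viewer.get_calibration(cam); f=210/np.tan(np.radians(c["fov_y"]/2))
    p=np.atleast_2d(px).astype(float)
    d=np.c_[(p[:,0]-c["cx"])/f,-(p[:,1]-c["cy"])/f,-np.ones(len(p))]
    d=R.from_euler("xyz",c["orientation"],degrees=True).apply(d)
    o=np.array(c["position"]); return o+d*((z-o[2])/d[:,2])[:,None]
def proj(cam,P):
    c=viewer.get_calibration(cam); f=210/np.tan(np.radians(c["fov_y"]/2))
    q=R.from_euler("xyz",c["orientation"],degrees=True).inv().apply(np.atleast_2d(P)-c["position"])
    return np.c_[c["cx"]+f*q[:,0]/-q[:,2],c["cy"]+f*q[:,1]/q[:,2]]
E
python3 - <<'E'
from h import *
np.set_printoptions(precision=4,suppress=True)
cr=lambda l:np.array(l)/3+[190,110]
b=ray("top",cr([(258,253),(476,275),(466,398),(246,375)]),.127)
print(b,b.mean(0)); 
for i in range(4):
    d=b[(i+1)%4]-b[i]; print(np.linalg.norm(d),np.degrees(np.arctan2(d[1],d[0])))
print("board", ray("top",cr([(118,500),(560,495)]),.022))
print("stop base/top", ray("top",cr([(112,76),(549,69)]),.022),ray("top",cr([(107,31),(555,21)]),.05))
print("side block top", ray("side",[(249,197),(283,196),(287,237),(253,239)],.127))
print("side stop far top", ray("side",[(330,176),(366,270)],.05), "board", ray("side",[(210,201),(233,298)],.022))
E
```

```text
[[ 0.621   0.01    0.127 ]
 [ 0.6056 -0.1382  0.127 ]
 [ 0.5222 -0.1305  0.127 ]
 [ 0.538   0.0182  0.127 ]] [ 0.5717 -0.0601  0.127 ]
0.1489754981604662 -95.94257682220388
0.08371651365232294 174.722680992465
0.1495874600928383 83.9505144652711
0.08343253220074226 -5.695143821740843
board [[ 0.442   0.1184  0.022 ]
 [ 0.4456 -0.2182  0.022 ]]
stop base/top [[ 0.7695  0.1246  0.022 ]
 [ 0.7735 -0.2147  0.022 ]] [[ 0.797   0.1247  0.05  ]
 [ 0.803  -0.2131  0.05  ]]
side block top [[ 0.5377  0.02    0.127 ]
 [ 0.626   0.0051  0.127 ]
 [ 0.6066 -0.1282  0.127 ]
 [ 0.5231 -0.117   0.127 ]]
side stop far top [[ 0.7928  0.1178  0.05  ]
 [ 0.7937 -0.2153  0.05  ]] board [[ 0.4381  0.1182  0.022 ]
 [ 0.4526 -0.2091  0.022 ]]
```

```bash
cat >> h.py <<'E'
def rel(p0,yaw0,p,yaw):
    a=R.from_euler("xyz",[180,0,yaw0],degrees=True); b=R.from_euler("xyz",[180,0,yaw],degrees=True)
    return np.round(np.r_[a.inv().apply(np.array(p)-p0)/.2,(a.inv()*b).as_rotvec()/1.5],3)
E
python3 - <<'E'
from h import *
o=env.get_obs();p,y=o["tool_pos"],o["tool_rot"][2]
w=[((.38,.42,.223),165),((.46,.24,.223),174.2),((.46,.06,.223),174.2),((.46,-.06,.223),174.2),((.48,-.052,.117),174.2)]
for q,yy in w:
    print(rel(p,y,q,yy)); p,y=np.array(q),yy
E
```

```text
[-0.868 -0.555 -0.002 -0.     0.    -0.108]
[-0.619 -0.766 -0.    -0.     0.    -0.107]
[-0.091 -0.895 -0.     0.     0.     0.   ]
[-0.061 -0.597 -0.     0.     0.     0.   ]
[-0.095  0.05   0.53   0.     0.     0.   ]
```

Request:
apply_moves(moves=[[-0.868,-0.555,0,0,0,-0.108,1],[-0.868,-0.555,0,0,0,-0.108,1],[-0.868,-0.555,0,0,0,-0.108,1],[-0.868,-0.555,0,0,0,-0.108,1],[-0.868,-0.555,0,0,0,-0.108,1],[-0.868,-0.555,0,0,0,-0.108,1]])

```text
time_s: 1.6
tool_pos: [0.3815, 0.4182, 0.223]
tool_rot: [180.0, 0.0, 164.7]
force: [-0.1, -0.0, -0.7]
grip_width: 0.0873
grasp_force: 0.0
```

Request:
apply_moves(moves=[[-0.62,-0.766,0,0,0,-0.107,1],[-0.62,-0.766,0,0,0,-0.107,1],[-0.62,-0.766,0,0,0,-0.107,1],[-0.62,-0.766,0,0,0,-0.107,1],[-0.62,-0.766,0,0,0,-0.107,1],[-0.62,-0.766,0,0,0,-0.107,1]])

```text
time_s: 2.2
tool_pos: [0.4599, 0.2409, 0.2228]
tool_rot: [179.9, -0.0, 174.2]
force: [-0.7, 1.2, 0.8]
grip_width: 0.0869
grasp_force: 0.0
```

Request:
apply_moves(moves=[[-0.09,-0.895,0,0,0,0,1],[-0.09,-0.895,0,0,0,0,1],[-0.09,-0.895,0,0,0,0,1],[-0.09,-0.895,0,0,0,0,1],[-0.09,-0.895,0,0,0,0,1],[-0.09,-0.895,0,0,0,0,1]])

```text
time_s: 2.8
tool_pos: [0.4599, 0.0625, 0.2228]
tool_rot: [179.9, 0.0, 174.4]
force: [0.0, 1.3, -0.6]
grip_width: 0.087
grasp_force: 0.0
```

Request:
apply_moves(moves=[[-0.06,-0.597,0,0,0,0,1],[-0.06,-0.597,0,0,0,0,1],[-0.06,-0.597,0,0,0,0,1],[-0.06,-0.597,0,0,0,0,1],[-0.06,-0.597,0,0,0,0,1]])

```text
time_s: 3.3
tool_pos: [0.4603, -0.0571, 0.2225]
tool_rot: [180.0, -0.0, 174.4]
force: [-1.3, 1.3, 0.2]
grip_width: 0.0871
grasp_force: 0.0
```

Request:
apply_moves(moves=[[-0.09,0.03,0.25,0,0,0,1],[-0.09,0.03,0.4,0,0,0,1],[-0.09,0.03,0.528,0,0,0,1],[-0.09,0.03,0.528,0,0,0,1]])

```text
time_s: 3.7
tool_pos: [0.4756, -0.0525, 0.1133]
tool_rot: [-179.9, -0.4, 174.5]
force: [0.3, -0.6, -0.6]
grip_width: 0.0869
grasp_force: 0.0
```

Request:
apply_moves(moves=[[-0.04,0,0,0,0,0,1],[-0.08,0,0,0,0,0,1],[-0.11,0,0,0,0,0,1],[-0.14,0,0,0,0,0,1],[-0.17,0,0,0,0,0,1],[-0.2,0,0,0,0,0,1],[-0.225,0,0,0,0,0,1],[-0.225,0,0,0,0,0,1]])

```text
time_s: 4.5
tool_pos: [0.5221, -0.0607, 0.1167]
tool_rot: [-180.0, -0.2, 174.1]
force: [-4.9, 0.4, 2.8]
grip_width: 0.0872
grasp_force: 2.3
```

Run:
```python
from h import *
a=viewer.read_camera("side")[120:320,160:400];b=viewer.read_camera("top")[90:290,200:440]
cv2.imwrite("pics/t1.png",cv2.resize(np.vstack([a,b])[:,:,::-1],None,fx=1.5,fy=1.5,interpolation=2)); print(env.get_obs()["force"])
```

```text
[-5.10847136  0.14468007  2.87520677]
```

View pics/t1.png

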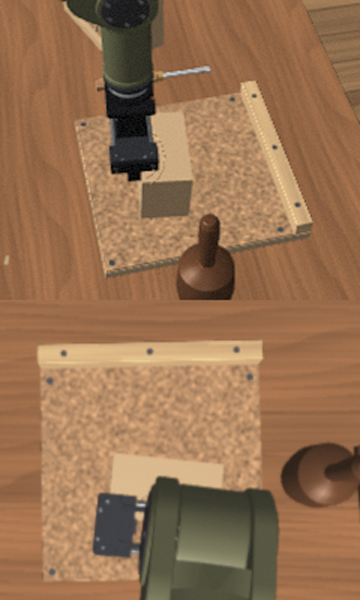

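The fingers are touching the front face near the top at about 5 N. The block is at side-crop (165,165) and hasn't slid. Next I tip it along an arc.

Request:
apply_moves(moves=[[-0.03,0,-0.01,0,0,0,1],[-0.06,0,-0.03,0,0,0,1],[-0.09,0,-0.05,0,0,0,1],[-0.12,0,-0.065,0,0,0,1],[-0.15,0,-0.08,0,0,0,1],[-0.18,0,-0.095,0,0,0,1],[-0.18,0,-0.095,0,0,0,1]])

```text
time_s: 5.3
tool_pos: [0.5603, -0.0639, 0.1364]
tool_rot: [180.0, 0.1, 174.2]
force: [-0.4, -0.8, -0.2]
grip_width: 0.0873
grasp_force: 0.4
```

Run:
```python
from h import *
a=viewer.read_camera("side")[150:300,190:400]
cv2.imwrite("pics/t2.png",cv2.resize(a[:,:,::-1],None,fx=3,fy=3,interpolation=2)); print(env.get_obs()["force"])
```

```text
[-1.85078345  0.64917331 -0.37404308]
```

View pics/t2.png

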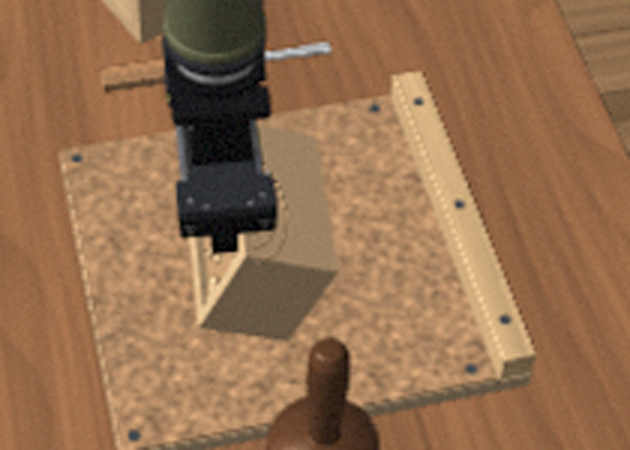

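The block is tilting back cleanly about its rear edge (carved face visible at (215,280)). I carry on.

Request:
apply_moves(moves=[[-0.03,0,-0.01,0,0,0,1],[-0.06,0,-0.02,0,0,0,1],[-0.09,0,-0.03,0,0,0,1],[-0.12,0,-0.035,0,0,0,1],[-0.15,0,-0.04,0,0,0,1],[-0.18,0,-0.045,0,0,0,1],[-0.21,0,-0.045,0,0,0,1],[-0.24,0,-0.045,0,0,0,1],[-0.24,0,-0.045,0,0,0,1],[-0.24,0,-0.045,0,0,0,1],[-0.24,0,-0.045,0,0,0,1]])

```text
time_s: 6.45
tool_pos: [0.6063, -0.069, 0.1449]
tool_rot: [180.0, -0.0, 174.2]
force: [-0.7, -0.5, -0.5]
grip_width: 0.0871
grasp_force: 0.0
```

Run:
```python
from h import *
a=viewer.read_camera("side")[150:300,190:400]
cv2.imwrite("pics/t3.png",cv2.resize(a[:,:,::-1],None,fx=3,fy=3,interpolation=2)); print(env.get_obs()["force"])
```

```text
[0.10639975 0.21082191 0.01352307]
```

View pics/t3.png

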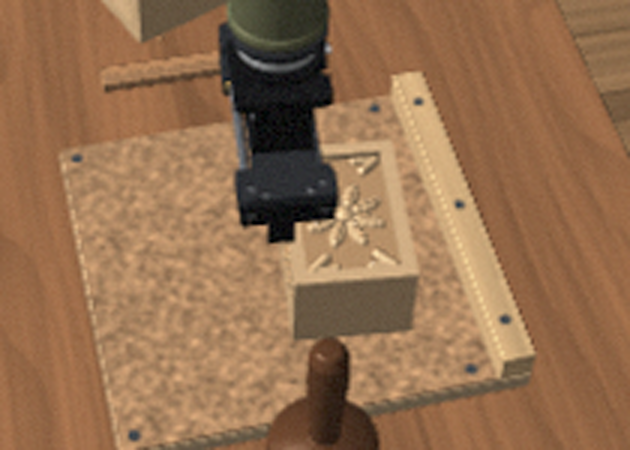

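The block lies flat with the rosette up, near (355,215) in the crop, with a gap to the stop. I back off, square the tool to the board, lower it and push low.

Request:
apply_moves(moves=[[0.15,0,0,0,0,-0.076,1],[0.29,0,0,0,0,-0.076,1],[0.29,0,0,0,0,-0.076,1],[0.29,0,0.2,0,0,-0.076,1],[0.29,0,0.44,0,0,-0.076,1],[0.29,0,0.44,0,0,-0.076,1],[0.29,0,0.44,0,0,-0.076,1]])

```text
time_s: 7.2
tool_pos: [0.549, -0.0633, 0.0572]
tool_rot: [-180.0, -0.1, -179.3]
force: [0.4, -0.7, 0.9]
grip_width: 0.0867
grasp_force: 0.0
```

Run:
```python
from h import *
np.set_printoptions(precision=4,suppress=True)
o=env.get_obs();print(o["tool_pos"],o["tool_rot"],o["force"])
P=np.array([(293,283),(417,274),(387,140)])/3+[190,150]
print(ray("side",P,.106))
a=viewer.read_camera("top")[100:280,210:390]
cv2.imwrite("pics/t4.png",cv2.resize(a[:,:,::-1],None,fx=3,fy=3,interpolation=2))
```

```text
[ 0.549  -0.0633  0.0572] [-179.9716   -0.0537 -179.286 ] [ 0.3846 -0.6651  0.9394]
[[ 0.6071 -0.1356  0.106 ]
 [ 0.7107 -0.148   0.106 ]
 [ 0.7245  0.0008  0.106 ]]
```

View pics/t4.png

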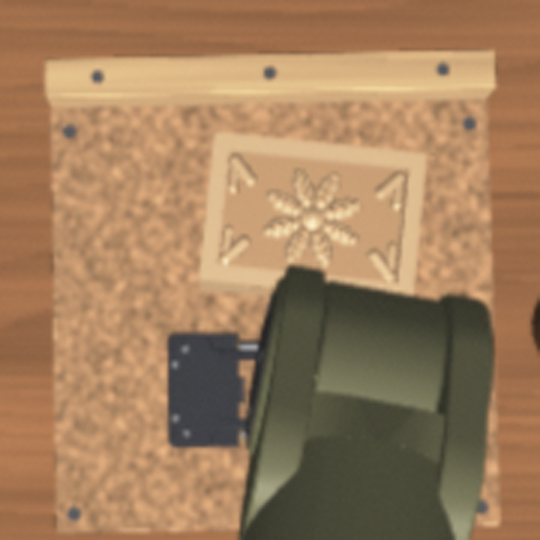

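Request:
apply_moves(moves=[[-0.08,-0.035,0,0,0,0,1],[-0.15,-0.035,0,0,0,0,1],[-0.2,-0.035,0,0,0,0,1],[-0.24,-0.035,0,0,0,0,1],[-0.27,-0.035,0,0,0,0,1],[-0.3,-0.035,0,0,0,0,1],[-0.33,-0.035,0,0,0,0,1],[-0.36,-0.035,0,0,0,0,1],[-0.39,-0.035,0,0,0,0,1],[-0.42,-0.035,0,0,0,0,1],[-0.45,-0.035,0,0,0,0,1],[-0.47,-0.035,0,0,0,0,1],[-0.49,-0.035,0,0,0,0,1],[-0.49,-0.035,0,0,0,0,1]])

```text
time_s: 8.65
tool_pos: [0.6449, -0.0695, 0.0572]
tool_rot: [180.0, -0.3, -179.3]
force: [-6.6, -0.6, 3.5]
grip_width: 0.087
grasp_force: 3.2
```

Run:
```python
from h import *
print(env.get_obs()["force"])
a=viewer.read_camera("top")[100:240,230:390]
cv2.imwrite("pics/t5.png",cv2.resize(a[:,:,::-1],None,fx=4,fy=4,interpolation=2))
```

```text
[-6.579458   -0.58482334  3.45267127]
```

View pics/t5.png

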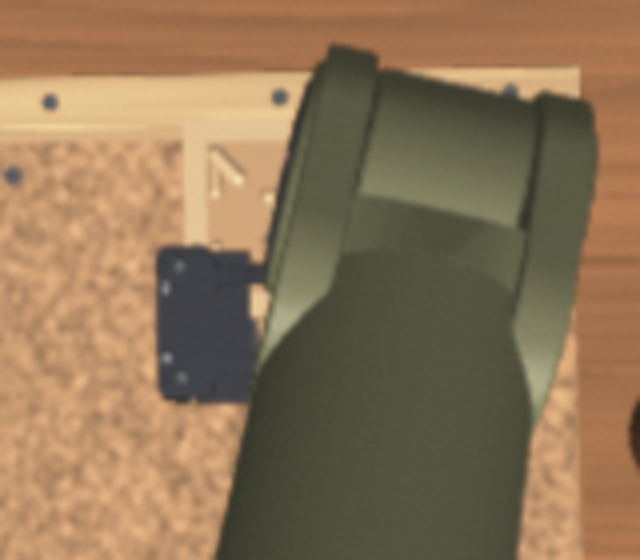

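The block looks squared (its left side is vertical at column ~195), with the head end nearly at the stop. I push on in small steps until the force rises.

Request:
apply_moves(moves=[[-0.01,0,0,0,0,0,1],[-0.02,0,0,0,0,0,1],[-0.03,0,0,0,0,0,1],[-0.03,0,0,0,0,0,1]])

```text
time_s: 9.1
tool_pos: [0.6505, -0.0693, 0.0572]
tool_rot: [180.0, -0.3, -179.3]
force: [-7.1, -0.1, 4.7]
grip_width: 0.0868
grasp_force: 3.8
```

Request:
apply_moves(moves=[[-0.01,0,0,0,0,0,1],[-0.02,0,0,0,0,0,1],[-0.02,0,0,0,0,0,1]])

```text
time_s: 9.4
tool_pos: [0.6544, -0.0692, 0.0572]
tool_rot: [180.0, -0.3, -179.3]
force: [-7.8, 0.2, 4.2]
grip_width: 0.087
grasp_force: 3.8
```

Request:
apply_moves(moves=[[-0.01,0,0,0,0,0,1],[-0.02,0,0,0,0,0,1],[-0.02,0,0,0,0,0,1]])

```text
time_s: 9.7
tool_pos: [0.6556, -0.0692, 0.0572]
tool_rot: [179.9, -0.7, -179.3]
force: [-16.7, 0.0, 10.5]
grip_width: 0.087
grasp_force: 8.0
```

Request:
apply_moves(moves=[[-0.01,0,0,0,0,0,1],[-0.015,0,0,0,0,0,1],[-0.015,0,0,0,0,0,1],[-0.015,0,0,0,0,0,1]])

```text
time_s: 10.1
tool_pos: [0.6555, -0.0693, 0.0572]
tool_rot: [179.9, -1.0, -179.2]
force: [-24.5, -0.0, 16.3]
grip_width: 0.087
grasp_force: 12.3
```

Request:
apply_moves(moves=[[0.1,0,0,0,0,0,1],[0.3,0,0,0,0,0,1],[0.5,0,0,0,0,0,1],[0.7,0,0,0,0,0,1],[0.8,0,0,0,0,0,1],[0.8,0,-0.25,0,0,0,1],[0.8,0,-0.5,0,0,0,1],[0.8,0,-0.75,0,0,0,1],[0.8,0,-0.75,0,0,0,1]])

```text
time_s: 11.0
tool_pos: [0.5084, -0.0712, 0.2152]
tool_rot: [179.9, 0.8, -179.3]
force: [0.6, -0.1, 0.5]
grip_width: 0.0865
grasp_force: 0.0
```

Run:
```python
from h import *
a=viewer.read_camera("top")[110:210,230:390];b=viewer.read_camera("side")[160:290,240:400]
cv2.imwrite("pics/t6.png",cv2.resize(np.vstack([a,b])[:,:,::-1],None,fx=2.6,fy=2.6,interpolation=2))
```

```text
(no output)
```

View pics/t6.png

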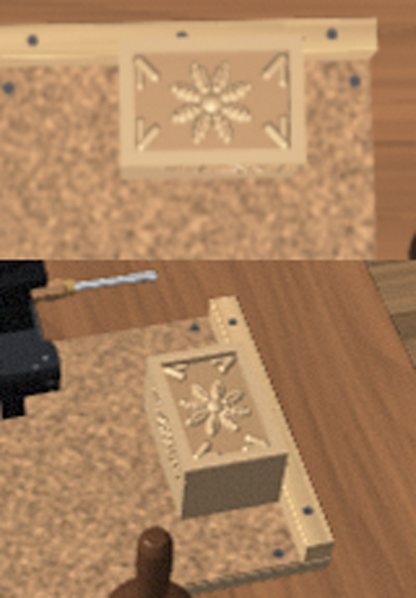

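The block is flat with the rosette up, its head against the stop along its full width (top crop row ~40) and parallel to it. The tool stopped moving at 24 N, so the fit is snug, and the arm is now clear.

```bash
python3 -c "
from h import *
print(env.sign_off())"
```

```text
the job is handed in; nothing more can be done
None
```

I tipped the smaller block onto its back with the rosette facing up, pushed it square and snug against the stop, and handed the job in at about 11 s on the robot's clock.

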